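Change the label stand over to the 57 mm roll

ROBOT

A 7-joint arm with a two-finger parallel gripper is mounted at the origin on the work surface; the furniture and walls round the work are solid. World frame = base frame: x ahead of the robot, y to its left, z up, the work surface at z = 0. Lengths are in m, angles in rad, forces in N, time in s.
With the tool pointing down it reaches from about 0.425 to 1.025 m from the base axis. Payload 9.4 kg.
Tool frame: the origin (TCP) lies midway between the tips of the shut fingers; the grasp point (between the pads) lies 19 mm behind it; z points along the fingers, y is the line along which they close (so a half turn about z gives the same grasp; the last joint's range is limited). The gripper opens to 93 mm and grips with 3 to 60 N. Pads are 15 mm wide; open, the fingers measure 128 mm over their backs; the gripper's body (75 mm by 188 mm) begins 65 mm behind the grasp point.
Start: joints at [-1.36, 0.599, -0.003, 1.599, 0.002, 0.943, -0.08], TCP at [0.206, 0.695, 0.219] pointing down, gripper open.
Joint ranges: [-2.57, 2.57], [-0.35, 1.97], [-1.29, 1.29], [0.11, 2.56], [-1.05, 4.19], [0.11, 1.86], [-2.63, 2.63]. Speed limits (rad/s): [2.22, 2.22, 3.01, 3.01, 3.14, 3.14, 3.14].

INTERFACE

Orientations are given as a unit quaternion [w, x, y, z].
In Python, from cell import env, imaging, workorder gives the robot as it stands.
- The arm moves only by the tool play_rows, never from a script. Its arguments are lists of equal length, an entry for each row: "hand": the finger opening in m, from 0 to 0.093; "translation": the shift along the tool's x, y, z in m, a list of three; "turn": the turn about the tool's z in rad. In form: {"hand": [hand, ...], "translation": [[x, y, z], ...], "turn": [turn, ...]}. A call has exactly 10 rows; each row is the pose to reach, as a shift and turn from the pose commanded when the call began, along the tool's axes at that moment; what a row does not reach only later rows make up. A row lasts 1/10 s, in which the tool goes at most 50 mm and 8.59 degrees, less where a joint would pass 70% of its speed; a pose out of reach is approached as far as the arm can. A call with a gripper value outside its range is refused whole. The fingers move at their own pace and stop on an object; "force" is the grip in N (left out, the last holds). Time passes only in rows, so rows that repeat a pose let the fingers close, or fill a call up. It gives the time, the measured TCP pose, the force, the opening and the grip force at its end, in the units of the state.
- env.read_state(): the state, without advancing time (a new reading comes with each control period).
- imaging.read_camera(name): name is "scene" or "top"; returns a dict with "color" (480x640x3 uint8, blue, green, red), "intrinsics" (3x3 intrinsics, pixels), "world_from_camera" (4x4, takes a point from camera to world coordinates). Camera axes: x right, y down, z forward; pixel columns grow to the right and rows downward; lengths in m; the calibration is good to about 2 mm. A picture is of the moment at which its call begins. There is no depth.
- workorder.close_job(): hands the job in; it is judged then, once.
The state is a dict: "time_s": time; "q": joint angles; "qd": joint speeds; "effort": joint torques, N m; "eef_pos": TCP position; "ee_rot": TCP orientation; "ft_force": force on the tool from outside, world axes, zero at the start; "torque": the same for the moment, N m; "finger_gap": opening from 0.0 (shut) to 1.0 (fully open); "grasp_force": force on a finger pad.
Only numpy, scipy, OpenCV 4.12 (cv2) and the standard library are available. Lean on these libraries where they do the work, as an engineer would, in place of code of your own. Each camera call takes 0.05 s, during which the arm holds its last target. There are 200 camera calls.

TASK

Set the label stand up with the 57 mm wide roll of labels, the middle one of the three widths standing on the desk. Free the thumb lock and slide the movable guide well out, lower the roll gently onto the two rollers with its core level, as it has to turn in use, then bring the guide up to the roll and push the lock fully home so that the roll is held between the two guides. Leave the other rolls and the rest of the desk as they are.

Things in the scene. Friction and masses are not known exactly. Their poses are not given: they have to be found in the camera images.
- stand: grey metal label roll stand, fixed, 132 (x) x 164 (y) mm. Origin: centre of its underside on the desk; x to its back (away from the robot at yaw 0), y along the rollers towards the sliding guide. Two 12 mm rollers along y at x = -18 and +18, axes 17 mm up. Between the guides nothing is over 26 mm high; a low tear bar in front reaches x = -78, 27 mm high
- fixed_face (a point): centre of the inner face of the fixed guide, at (0, -68, 50) mm in the stand's frame: an upright plate 96 mm wide in x, top 84 mm above the desk. Both guides are so wide and high that a hand can set a roll between them only from straight above, with its fingers before and behind the roll
- guide_face (a point): centre of the inner face of the sliding guide, a like plate 4 mm thick, at (0, -26.5 + joint guide, 50) mm in the stand's frame; its foot (top 32 mm above the desk) reaches 54 mm on to +y of this face and carries the thumb lock
- rail_mid (a point): top of the notched rail at the stand's back edge, at (58, 28, 44) mm in the stand's frame; the rail is 44 mm high and spans x 53 to 66, y -12 to 68 mm. A tick mark shows each notch
- seat (a point): the middle of a 57 mm roll that lies on the two rollers touching the fixed guide: at (0, -39.5, 45.8) mm in the stand's frame, with the stand's axes
- guide (a joint): place of the sliding guide along the stand's +y, m. The gap between the guides is 41.5 mm + this value: 0 (start, held there) to 0.0485 (fully out). The rail has notches at 0 (for 40 mm rolls), 0.017 (57 mm) and 0.034 (74 mm), each with 1.5 mm of play either way. Friction about 2.5 N; it stays where it is left
- lock (a joint): place of the thumb lock, m. 0: home, its tongue 8 mm deep in a notch, which holds the guide. It slides out along the stand's -x; clear of the rail from 0.009, stop at 0.014. Friction about 2.5 N; it stays where left. The tongue (6 mm wide, round nose) goes home only in front of a notch (9 mm wide); elsewhere it stops against the rail at about 0.008
- lock_grip (a point): where to take the thumb lock's upright grip, a block 12 mm thick in the stand's x, 26 mm wide in y, from 34 to 66 mm above the desk; this point is 57 mm above the desk, at (-18 - joint lock, 6.5 + joint guide, 57) mm in the stand's frame. Pinched across its thickness it moves the lock along x and carries the guide along y
- roll_57: roll of white labels, outside diameter 56 mm, 57 mm wide, solid (core plugged), about 0.13 kg, standing on end at the start, so 57 mm high. Origin: centre of the end face it stands on; z: along the roll's own axis towards the other end. This is the one to load.
- roll_57_mid (a point): the middle of the 57 mm roll, on its axis, with the roll's axes
- roll_40: roll of white labels, outside diameter 56 mm, 40 mm wide, solid (core plugged), about 0.09 kg, standing on end at the start, so 40 mm high. Origin: centre of the end face it stands on; z: along the roll's own axis towards the other end. Not wanted now.
- roll_74: roll of white labels, outside diameter 56 mm, 74 mm wide, solid (core plugged), about 0.16 kg, standing on end at the start, so 74 mm high. Origin: centre of the end face it stands on; z: along the roll's own axis towards the other end. Not wanted now.
- pen_pot: round dark pen pot with pens, 80 mm across, 147 mm high, at the back; bystander. To its right the room's woven box of folders and picture frames, up to 0.4 m high, fills the right half of the desk (x 0.31 to 0.62, y below 0.01 m): pass high over it
- staple_box: red carton of staples, 45 x 110 x 22 mm; bystander
- marker: white and green marker pen lying down, 135 mm long, 17 mm thick; bystander
- eraser: eraser, 19 x 48 x 11 mm; bystander

How it is judged:
By the outcome, as a careful person would: the job done as asked, in the order asked, and still so for the second after the job is handed in, with the robot touching nothing.
It also fails if it takes over 72 s, if anything falls off the work surface, if the arm or the gripper's body presses on something with over 40 N, if the wrist force passes 120 N, or if a joint passes its speed limit or range.

## Working session

There is one attempt and no reset: what is moved stays moved. The work goes in short steps, Python scripts to look and compute and a tool call to move; the robot and the scene stay as the last step left them, time stands still between calls to the robot, and variables do not carry over. Pictures are saved under pics/ and viewed, at most 10 in all, crops included, and the job is handed in when it is done.

Besides the shell and the picture viewer there is one more tool, called as a command line: name --pt "numbers of a row" for each row, then --argument value for the rest. play_rows: Moves the arm, as the interface text tells. Its arguments: {"type":"object","properties":{"hand":{"type":"array","items":{"type":"number"}},"translation":{"type":"array","items":{"type":"array","items":{"type":"number"}}},"turn":{"type":"array","items":{"type":"number"}},"force":{"type":"number"}},"required":["hand","translation","turn"]}

```bash
mkdir -p pics; cat > h.py <<'E'
import numpy as np,cv2
from cell import env,imaging,workorder
from scipy.spatial.transform import Rotation as R
def cam(n):
    c=imaging.read_camera(n); return c['color'],np.array(c['intrinsics']),np.array(c['world_from_camera'])
def ray(K,T,uv,z):
    d=T[:3,:3]@np.linalg.inv(K)@[uv[0],uv[1],1]; o=T[:3,3]; return o+d*(z-o[2])/d[2]
def proj(K,T,p):
    p=np.atleast_2d(p); c=(p-T[:3,3])@T[:3,:3]; q=c@K.T; return q[:,:2]/q[:,2:]
def st():
    s=env.read_state(); r=R.from_quat(np.roll(s['ee_rot'],-1)); return s,r
E
python3 - <<'E'
from h import *
for n in('scene','top'):
    im,K,T=cam(n); cv2.imwrite(f'pics/{n}0.png',im); np.savez(f'pics/{n}.npz',K=K,T=T); print(n,K.round(1).tolist(),T.round(3).tolist())
s,r=st(); print(s['eef_pos'],r.as_matrix().round(3).tolist(),s['time_s'],s['ft_force'])
E
```

```text
scene [[500.3, 0.0, 321.6], [0.0, 500.3, 234.5], [0.0, 0.0, 1.0]] [[-0.482, -0.633, 0.605, -0.052], [-0.876, 0.344, -0.338, 0.473], [0.006, -0.693, -0.721, 0.679], [0.0, 0.0, 0.0, 1.0]]
top [[490.2, 0.0, 320.4], [0.0, 490.2, 235.9], [0.0, 0.0, 1.0]] [[-0.006, -0.992, 0.126, 0.343], [-1.0, 0.008, 0.013, 0.18], [-0.014, -0.126, -0.992, 0.899], [0.0, 0.0, 0.0, 1.0]]
[0.20567966 0.69478448 0.21788237] [[-0.959, 0.284, -0.0], [0.284, 0.959, -0.001], [-0.0, -0.001, -1.0]] 0.1 [-0.45704329  0.15986211 -0.33562652]
```

View pics/scene0.png

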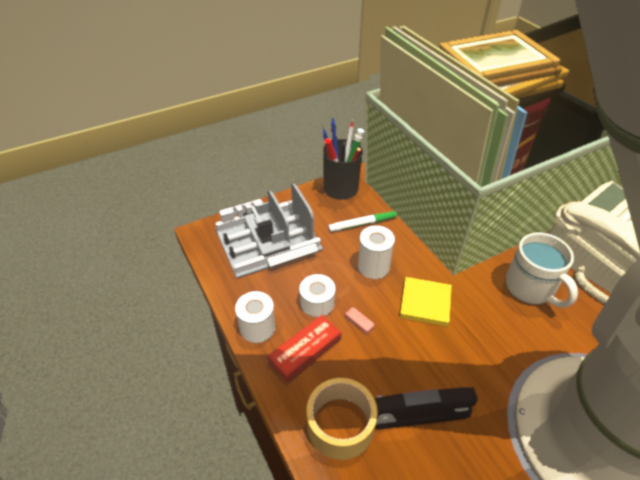

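View pics/top0.png

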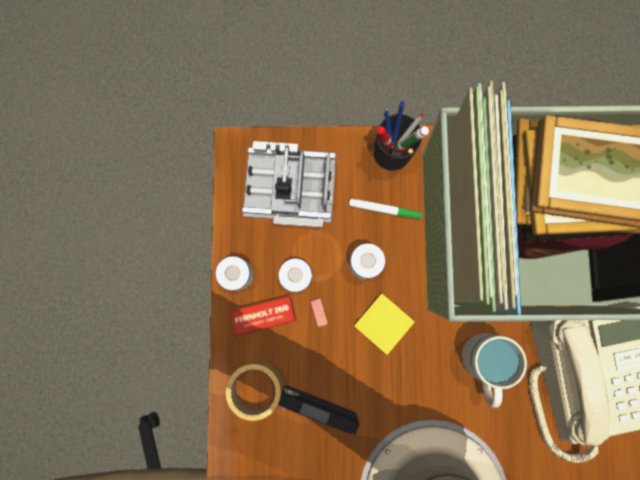

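The scene shows the stand at about (290,185) in the top view. The shortest roll is the middle one, at (295,274). The left roll (233,272) and right roll (368,261) still have to be told apart by height.

```bash
python3 - <<'E'
from h import *
a=cv2.imread('pics/scene0.png');b=cv2.imread('pics/top0.png')
S=np.load('pics/scene.npz');P=np.load('pics/top.npz')
for n,t,s in(('L',(233,272),(255,306)),('M',(295,274),(318,288)),('R',(368,260),(377,239))):
    print(n,[(z,(ray(P['K'],P['T'],t,z)[:2]-ray(S['K'],S['T'],s,z)[:2]).round(4).tolist(),ray(P['K'],P['T'],t,z).round(3).tolist()) for z in(.04,.057,.074)])
A=cv2.resize(b[130:300,205:405],None,fx=4,fy=4,interpolation=cv2.INTER_CUBIC)[:600]
# top crop 4x
cv2.imwrite('pics/c1.png',A)
cv2.imwrite('pics/c2.png',cv2.resize(a[180:350,205:405],None,fx=4,fy=4,interpolation=cv2.INTER_CUBIC)[:600])
E
```

```text
L [(0.04, [-0.009, 0.0072], [0.39, 0.346, 0.04]), (0.057, [0.0021, 0.0003], [0.389, 0.342, 0.057]), (0.074, [0.0131, -0.0065], [0.388, 0.339, 0.074])]
M [(0.04, [0.0027, 0.0013], [0.385, 0.237, 0.04]), (0.057, [0.0134, -0.0061], [0.385, 0.236, 0.057]), (0.074, [0.0241, -0.0135], [0.384, 0.235, 0.074])]
R [(0.04, [-0.0193, 0.0163], [0.409, 0.109, 0.04]), (0.057, [-0.0079, 0.0076], [0.408, 0.11, 0.057]), (0.074, [0.0036, -0.0011], [0.406, 0.112, 0.074])]
```

View pics/c1.png

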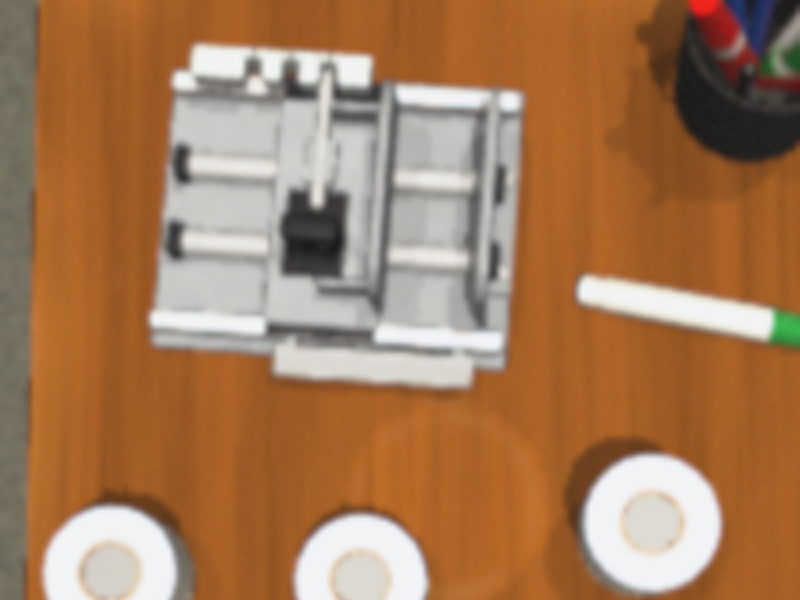

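View pics/c2.png

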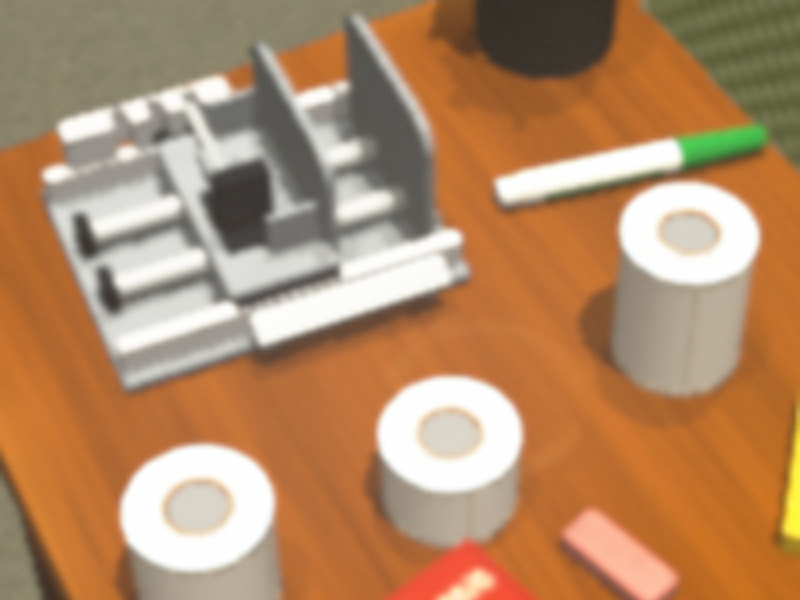

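The left roll is the 57 mm one (the heights agree between cameras at 57 mm), at (0.389, 0.342). I'll fit the stand's pose next.

```bash
python3 - <<'E'
from h import *
from scipy.optimize import least_squares
S=np.load('pics/scene.npz');P=np.load('pics/top.npz')
t=[((152,348),(-66,82,0)),((505,370),(-66,-82,0)),((193,44),(66,68,44)),((373,56),(66,-12,44)),((316,226),(-18,6.5,66)),((492,90),(48,-70,84))]
s=[((128,388),(-66,82,0)),((468,275),(-66,-82,0)),((240,170),(-18,6.5,66))]
def f(p,full=0):
    M=R.from_euler('z',p[2]).as_matrix();o=[]
    for L,C,off in((t,P,(205,130)),(s,S,(205,180))):
        for uv,q in L:
            o.append(proj(C['K'],C['T'],M@(np.array(q)/1e3)+[p[0],p[1],0])[0]-(np.array(uv)/4+off))
    return np.ravel(o)
r=least_squares(f,[.53,.25,0],x_scale=.1,loss='soft_l1');p=r.x;print(p,f(p).reshape(-1,2).round(1).tolist())
M=R.from_euler('z',p[2]).as_matrix()
for n,q in(('seat',(0,-39.5,45.8)),('grip',(-18,6.5,57))):print(n,M@(np.array(q)/1e3)+[p[0],p[1],0])
E
```

```text
[ 0.55406024  0.24877739 -0.07585199] [[0.5, -0.2], [0.1, 0.1], [0.3, 0.3], [-0.6, 0.1], [-1.3, -0.3], [1.2, -3.4], [-0.5, 2.2], [0.6, 1.6], [0.2, -0.7]]
seat [0.55106696 0.20939097 0.0458    ]
grip [0.53660456 0.25662273 0.057     ]
```

```bash
cat >> h.py <<'E'
Y=-0.0759
O=np.array([.5541,.2488,0])
def W(x,y,z): return R.from_euler('z',Y).apply(np.array([x,y,z])/1e3)+O
def go(p,ya=None):   # shift in tool axes and turn so tool y points along world angle ya
    s,r=st(); M=r.as_matrix(); d=M.T@(np.array(p)-s['eef_pos'])
    t=None
    if ya is not None:
        a=np.arctan2(M[1,1],M[0,1]); t=-((ya-a+np.pi)%(2*np.pi)-np.pi)
    print('t',s['time_s'],'pos',np.round(s['eef_pos'],4),'shift',d.round(4),'turn',t,'F',np.round(s['ft_force'],1),'gap',round(s['finger_gap']*.093,4),'grip',s['grasp_force'])
E
python3 -c "
from h import *
go(W(-18,6.5,200),Y)"
```

```text
t 0.1 pos [0.2057 0.6948 0.2179] shift [-0.4417 -0.3262  0.0184] turn 1.3589725584781058 F [-0.5  0.2 -0.3] gap 0.0927 grip 0.0
```

play_rows --hand '[0.093,0.08,0.07,0.06,0.05,0.05,0.05,0.05,0.05,0.05]' --pt "-0.015 -0.011 0" --pt "-0.05 -0.036 0" --pt "-0.085 -0.062 0" --pt "-0.12 -0.088 0" --pt "-0.155 -0.114 0" --pt "-0.19 -0.14 0" --pt "-0.225 -0.166 0" --pt "-0.26 -0.192 0" --pt "-0.29 -0.214 0" --pt "-0.31 -0.228 0" --turn '[0.05,0.15,0.27,0.39,0.51,0.63,0.75,0.87,0.97,1.0]' --force 15

```text
time_s: 1.1
eef_pos: [0.4403, 0.3841, 0.2189]
ee_rot: [0.001, 0.604, 0.797, -0.0]
ft_force: [-0.8, -0.0, 0.5]
finger_gap: 0.536
grasp_force: 0.0
```

```bash
python3 -c "
from h import *
go(W(-18,6.5,110),Y)"
```

```text
t 1.1 pos [0.4403 0.3841 0.2189] shift [-0.1486  0.0585  0.1091] turn 0.3487038969441967 F [-0.8 -0.   0.5] gap 0.0498 grip 0.0
```

play_rows --hand '[0.05,0.05,0.05,0.05,0.05,0.05,0.05,0.05,0.05,0.05]' --pt "-0.015 0.006 0.011" --pt "-0.04 0.016 0.03" --pt "-0.068 0.027 0.05" --pt "-0.095 0.037 0.07" --pt "-0.118 0.046 0.087" --pt "-0.135 0.053 0.1" --pt "-0.145 0.057 0.107" --pt "-0.1486 0.0585 0.109" --pt "-0.1486 0.0585 0.109" --pt "-0.1486 0.0585 0.109" --turn '[0.05,0.13,0.2,0.26,0.31,0.34,0.349,0.349,0.349,0.349]'

```text
time_s: 2.1
eef_pos: [0.5356, 0.2633, 0.11]
ee_rot: [-0.0, 0.73, 0.684, 0.0]
ft_force: [-0.2, 0.1, -0.3]
finger_gap: 0.539
grasp_force: 0.0
```

```bash
python3 - <<'E'
from h import *
go(W(-18,6.5,40),Y)
im,K,T=cam('scene');print(proj(K,T,[W(-18,6.5,66),st()[0]['eef_pos']]))
im2,K,T=cam('top');
cv2.imwrite('pics/a1.png',np.hstack([cv2.resize(im[150:300,170:340],(510,450),interpolation=2),cv2.resize(im2[130:280,220:310],(270,450),interpolation=2)]))
E
```

```text
t 2.1 pos [0.5356 0.2633 0.11  ] shift [-0.0066  0.0015  0.07  ] turn 0.011128957063434974 F [-0.2  0.1 -0.3] gap 0.0501 grip 0.0
[[265.15508163 221.76524309]
 [259.73773574 204.70445505]]
```

View pics/a1.png

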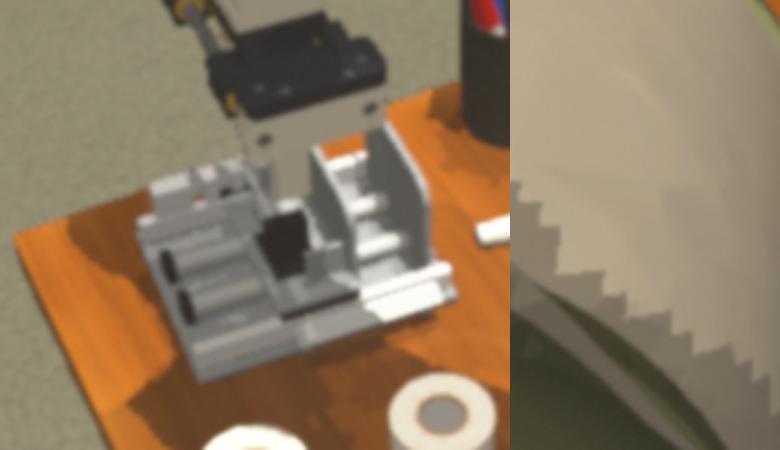

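The view shows the fingers above the lock grip, which is at scene pixel (265,225), matching the model. I'll descend and pinch.

play_rows --hand '[0.05,0.05,0.05,0.05,0.05,0.05,0.05,0.05,0.05,0.05]' --pt "-0.0066 0.0015 0.005" --pt "-0.0066 0.0015 0.015" --pt "-0.0066 0.0015 0.027" --pt "-0.0066 0.0015 0.04" --pt "-0.0066 0.0015 0.052" --pt "-0.0066 0.0015 0.06" --pt "-0.0066 0.0015 0.065" --pt "-0.0066 0.0015 0.068" --pt "-0.0066 0.0015 0.068" --pt "-0.0066 0.0015 0.068" --turn '[0.005,0.011,0.011,0.011,0.011,0.011,0.011,0.011,0.011,0.011]'

```text
time_s: 3.2
eef_pos: [0.5373, 0.2556, 0.0419]
ee_rot: [0.0, 0.734, 0.679, 0.0]
ft_force: [-0.8, 0.3, -0.1]
finger_gap: 0.535
grasp_force: 0.0
```

play_rows --hand '[0.04,0.03,0.02,0.01,0.005,0.005,0.005,0.005,0.005,0.005]' --pt "0 0 0" --pt "0 0 0" --pt "0 0 0" --pt "0 0 0" --pt "0 0 0" --pt "0 0 0" --pt "0 0 0" --pt "0 0 0" --pt "0 0 0" --pt "0 0 0" --turn '[0,0,0,0,0,0,0,0,0,0]' --force 20

```text
time_s: 4.2
eef_pos: [0.5369, 0.2556, 0.0417]
ee_rot: [-0.0, 0.734, 0.679, -0.0]
ft_force: [-2.5, -0.6, 2.9]
finger_gap: 0.129
grasp_force: 20.0
```

```bash
python3 -c "
from h import *
go(W(-18,6.5,42),Y)"
```

```text
t 4.2 pos [0.5369 0.2556 0.0417] shift [ 0.0011 -0.0003 -0.0003] turn -0.0009859596072372412 F [-2.5 -0.6  2.9] gap 0.012 grip 20.000409185886383
```

play_rows --hand '[0.005,0.005,0.005,0.005,0.005,0.005,0.005,0.005,0.005,0.005]' --pt "0 -0.002 0" --pt "0 -0.004 0" --pt "0 -0.006 0" --pt "0 -0.008 0" --pt "0 -0.01 0" --pt "0 -0.012 0" --pt "0 -0.0125 0" --pt "0 -0.0125 0" --pt "0 -0.0125 0" --pt "0 -0.0125 0" --turn '[0,0,0,0,0,0,0,0,0,0]'

```text
time_s: 5.2
eef_pos: [0.5244, 0.2565, 0.0417]
ee_rot: [-0.0, 0.734, 0.679, -0.0]
ft_force: [0.8, -0.5, 1.4]
finger_gap: 0.127
grasp_force: 20.0
```

play_rows --hand '[0.005,0.005,0.005,0.005,0.005,0.005,0.005,0.005,0.005,0.005]' --pt "0.003 0 0" --pt "0.008 0 0" --pt "0.015 0 0" --pt "0.022 0 0" --pt "0.029 0 0" --pt "0.036 0 0" --pt "0.042 0 0" --pt "0.045 0 0" --pt "0.046 0 0" --pt "0.046 0 0" --turn '[0,0,0,0,0,0,0,0,0,0]'

```text
time_s: 6.2
eef_pos: [0.528, 0.303, 0.0417]
ee_rot: [-0.0, 0.734, 0.68, 0.0]
ft_force: [-1.8, 0.2, 3.4]
finger_gap: 0.128
grasp_force: 20.0
```

```bash
python3 -c "
from h import *
go(W(-30.5,52.5,42),Y)"
```

```text
t 6.2 pos [0.528  0.303  0.0417] shift [ 0.0005 -0.0004 -0.0003] turn -0.0006176446551240389 F [-1.8  0.2  3.4] gap 0.0119 grip 20.000847280025482
```

play_rows --hand '[0.03,0.045,0.06,0.072,0.072,0.072,0.072,0.072,0.072,0.072]' --pt "0 0 0" --pt "0 0 0" --pt "0 0 -0.005" --pt "0 0 -0.025" --pt "0 0 -0.06" --pt "0.001 -0.005 -0.09" --pt "0.004 -0.02 -0.1" --pt "0.01 -0.05 -0.1" --pt "0.016 -0.08 -0.1" --pt "0.022 -0.11 -0.1" --turn '[0,0,0,0,0,0,0,0,0,0]'

```text
time_s: 7.2
eef_pos: [0.4181, 0.3329, 0.1414]
ee_rot: [-0.0, 0.734, 0.679, -0.0]
ft_force: [0.2, 1.1, -0.5]
finger_gap: 0.773
grasp_force: 0.0
```

play_rows --hand '[0.072,0.072,0.072,0.072,0.072,0.072,0.072,0.072,0.072,0.072]' --pt "0.003 -0.016 0" --pt "0.005 -0.026 0.005" --pt "0.006 -0.0316 0.015" --pt "0.006 -0.0316 0.03" --pt "0.006 -0.0316 0.045" --pt "0.006 -0.0316 0.055" --pt "0.006 -0.0316 0.06" --pt "0.006 -0.0316 0.06" --pt "0.006 -0.0316 0.06" --pt "0.006 -0.0316 0.06" --turn '[0,0,0,0,0,0,0,0,0,0]'

```text
time_s: 8.2
eef_pos: [0.3894, 0.3413, 0.0821]
ee_rot: [0.0, 0.734, 0.679, 0.0]
ft_force: [-0.6, 1.0, 0.5]
finger_gap: 0.77
grasp_force: 0.0
```

```bash
python3 - <<'E'
from h import *
go((.389,.3425,.029),Y)
im,K,T=cam('scene');print(proj(K,T,[W(-30.5,52.5,66),W(0,-26.5+46,84)]))
cv2.imwrite('pics/a2.png',cv2.resize(im[150:400,150:410],(624,600),interpolation=2))
E
```

```text
t 8.2 pos [0.3894 0.3413 0.0821] shift [ 0.0011 -0.0006  0.0531] turn -0.0013130266168497329 F [-0.6  1.   0.5] gap 0.0716 grip 0.0
[[242.1634129  234.27203186]
 [253.71835237 209.85664143]]
```

View pics/a2.png

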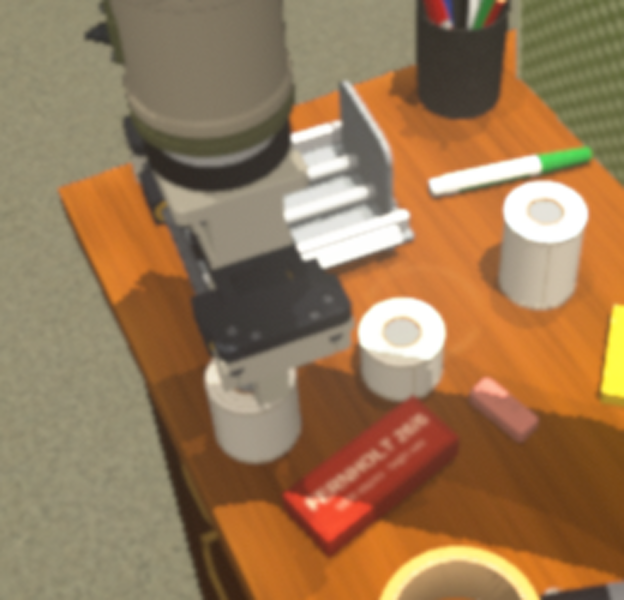

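The gripper is centred over the 57 mm roll at crop (255,400), and the staple box is clear of the front finger. The guide is out. I'll grip the roll near its top.

play_rows --hand '[0.072,0.072,0.072,0.072,0.072,0.072,0.072,0.065,0.058,0.05]' --pt "0.001 0 0.006" --pt "0.001 0 0.018" --pt "0.001 0 0.032" --pt "0.001 0 0.044" --pt "0.001 0 0.051" --pt "0.001 0 0.053" --pt "0.001 0 0.053" --pt "0.001 0 0.053" --pt "0.001 0 0.053" --pt "0.001 0 0.053" --turn '[0,0,0,0,0,0,0,0,0,0]' --force 12

```text
time_s: 9.25
eef_pos: [0.3892, 0.3423, 0.029]
ee_rot: [-0.0, 0.734, 0.679, 0.0]
ft_force: [-0.4, 0.4, 2.0]
finger_gap: 0.598
grasp_force: 12.0
```

play_rows --hand '[0.045,0.045,0.045,0.045,0.045,0.045,0.045,0.045,0.045,0.045]' --pt "0 0 0" --pt "0 0 0" --pt "0 0 -0.005" --pt "0 0 -0.015" --pt "0 0 -0.035" --pt "0 0 -0.06" --pt "0 0 -0.085" --pt "0 0 -0.105" --pt "0 0 -0.12" --pt "0 0 -0.125" --turn '[0,0,0,0,0,0,0,0,0,0]'

```text
time_s: 10.25
eef_pos: [0.3896, 0.3425, 0.1556]
ee_rot: [-0.0, 0.734, 0.679, 0.001]
ft_force: [0.1, -0.4, -2.5]
finger_gap: 0.6
grasp_force: 12.0
```

```bash
python3 - <<'E'
from h import *
go(W(-15,-120,155),Y); go(W(-15,-112,95),Y)
E
```

```text
t 10.25 pos [0.3896 0.3425 0.1556] shift [-0.2008  0.1564  0.0004] turn -0.0011903904969612356 F [ 0.1 -0.4 -2.5] gap 0.0558 grip 11.999827176332474
t 10.25 pos [0.3896 0.3425 0.1556] shift [-0.1929  0.1563  0.0604] turn -0.0011903904969612356 F [ 0.1 -0.4 -2.5] gap 0.0558 grip 11.999827176332474
```

play_rows --hand '[0.045,0.045,0.045,0.045,0.045,0.045,0.045,0.045,0.045,0.045]' --pt "-0.006 0.008 0" --pt "-0.02 0.028 0" --pt "-0.038 0.054 0" --pt "-0.058 0.082 0" --pt "-0.077 0.109 0" --pt "-0.094 0.133 0" --pt "-0.106 0.15 0" --pt "-0.112 0.159 0" --pt "-0.1138 0.1614 0" --pt "-0.1138 0.1614 0" --turn '[0,0,0,0,0,0,0,0,0,0]'

```text
time_s: 11.25
eef_pos: [0.5409, 0.2163, 0.1531]
ee_rot: [-0.0, 0.734, 0.679, -0.001]
ft_force: [-0.6, 0.5, -1.4]
finger_gap: 0.598
grasp_force: 12.0
```

play_rows --hand '[0.045,0.045,0.045,0.045,0.045,0.045,0.045,0.045,0.045,0.045]' --pt "0 0 0.004" --pt "0 0 0.012" --pt "0 0 0.024" --pt "0 0 0.036" --pt "0 0 0.048" --pt "0 0 0.056" --pt "0 0 0.06" --pt "0 0 0.06" --pt "0 0 0.06" --pt "0 0 0.06" --turn '[0,0,0,0,0,0,0,0,0,0]'

```text
time_s: 12.25
eef_pos: [0.5417, 0.2163, 0.0941]
ee_rot: [0.0, 0.734, 0.679, 0.0]
ft_force: [-0.3, 1.2, -1.7]
finger_gap: 0.597
grasp_force: 12.0
```

```bash
python3 - <<'E'
from h import *
go(W(-10,-40,95),Y)
E
```

```text
t 12.25 pos [0.5417 0.2163 0.0941] shift [-0.0067 -0.0001 -0.0009] turn -0.0012110099515578732 F [-0.3  1.2 -1.7] gap 0.0555 grip 11.999807506799698
```

play_rows --hand '[0.045,0.045,0.045,0.045,0.045,0.045,0.045,0.045,0.045,0.045]' --pt "-0.004 0 0" --pt "-0.008 0 0" --pt "-0.012 0 0" --pt "-0.016 0 0" --pt "-0.02 0 0" --pt "-0.024 0 0" --pt "-0.028 0 0" --pt "-0.032 0 0" --pt "-0.034 0 0" --pt "-0.034 0 0" --turn '[0,0,0,0,0,0,0,0,0,0]'

```text
time_s: 13.25
eef_pos: [0.5387, 0.1816, 0.0936]
ee_rot: [0.0, 0.734, 0.679, -0.0]
ft_force: [0.3, 1.0, 0.5]
finger_gap: 0.591
grasp_force: 12.0
```

```bash
python3 - <<'E'
from h import *
go(W(-10,-80,95),Y)
im,K,T=cam('scene')
cv2.imwrite('pics/a3.png',cv2.resize(im[130:290,190:390],(800,600),interpolation=2))
E
```

```text
t 13.25 pos [0.5387 0.1816 0.0936] shift [-0.0118  0.0002 -0.0014] turn -0.002025632602291605 F [0.3 1.  0.5] gap 0.055 grip 11.996509730815887
```

View pics/a3.png

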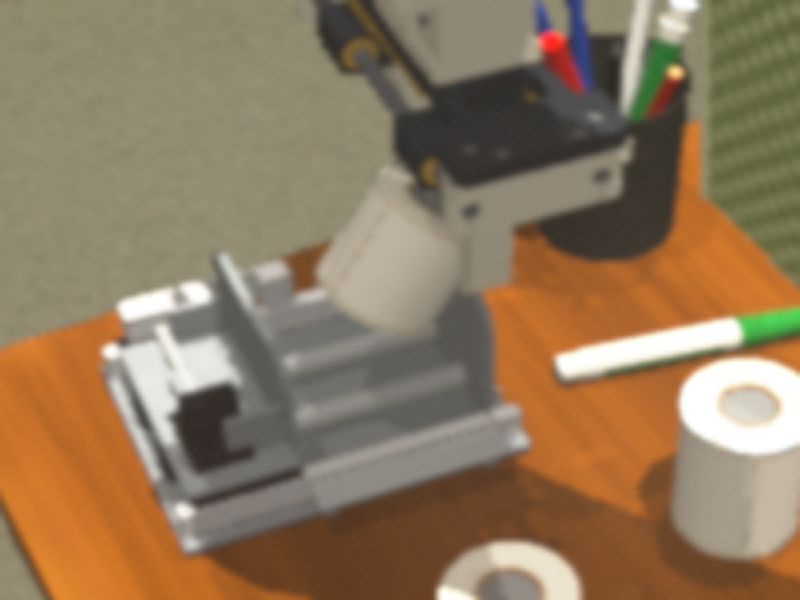

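The roll has tilted by about 60° over the fixed plate, still held, at crop (395,265). I'll continue a little further.

play_rows --hand '[0.045,0.045,0.045,0.045,0.045,0.045,0.045,0.045,0.045,0.045]' --pt "-0.004 0 0" --pt "-0.008 0 0" --pt "-0.012 0 0" --pt "-0.015 0 0" --pt "-0.015 0 0" --pt "-0.015 0 -0.005" --pt "-0.015 0 -0.02" --pt "-0.015 0 -0.04" --pt "-0.015 0 -0.06" --pt "-0.015 0 -0.07" --turn '[0,0,0,0,0,0,0,0,0,0]'

```text
time_s: 14.3
eef_pos: [0.538, 0.1675, 0.1653]
ee_rot: [0.0, 0.734, 0.679, 0.001]
ft_force: [0.4, 1.1, -1.6]
finger_gap: 0.586
grasp_force: 12.0
```

```bash
python3 - <<'E'
from h import *
go((.415,.315,.160),Y)
E
```

```text
t 14.3 pos [0.538  0.1675 0.1653] shift [ 0.1376 -0.134   0.0052] turn -0.001175645891196453 F [ 0.4  1.1 -1.6] gap 0.0545 grip 11.994573175907135
```

play_rows --hand '[0.045,0.045,0.045,0.045,0.045,0.045,0.045,0.045,0.045,0.045]' --pt "0.006 -0.008 0" --pt "0.02 -0.024 0" --pt "0.038 -0.046 0" --pt "0.058 -0.07 0" --pt "0.077 -0.092 0" --pt "0.094 -0.112 0.005" --pt "0.106 -0.126 0.02" --pt "0.112 -0.132 0.045" --pt "0.1126 -0.132 0.07" --pt "0.1126 -0.132 0.085" --turn '[0,0,0,0,0,0,0,0,0,0]'

```text
time_s: 15.3
eef_pos: [0.4126, 0.29, 0.0764]
ee_rot: [-0.0, 0.733, 0.68, -0.001]
ft_force: [-0.2, 0.4, -1.4]
finger_gap: 0.58
grasp_force: 12.0
```

play_rows --hand '[0.045,0.045,0.045,0.045,0.045,0.045,0.045,0.045,0.045,0.045]' --pt "0 0 0.01" --pt "0 0 0.02" --pt "0 0 0.03" --pt "0 0 0.04" --pt "0 0 0.048" --pt "0 0 0.055" --pt "0 0 0.061" --pt "0 0 0.066" --pt "0 0 0.069" --pt "0 0 0.069" --turn '[0,0,0,0,0,0,0,0,0,0]' --force 6

```text
time_s: 16.3
eef_pos: [0.4146, 0.2897, 0.0093]
ee_rot: [0.0, 0.734, 0.679, -0.0]
ft_force: [0.0, 0.2, 0.7]
finger_gap: 0.484
grasp_force: 0.0
```

```bash
python3 - <<'E'
from h import *
go((.415,.309,.009),Y)
im,K,T=cam('scene')
cv2.imwrite('pics/a4.png',cv2.resize(im[220:370,190:350],(640,600),interpolation=2))
E
```

```text
t 16.3 pos [0.4146 0.2897 0.0093] shift [ 0.0193 -0.0011  0.0003] turn -0.0012453428836001201 F [0.  0.2 0.7] gap 0.045 grip 0.0
```

View pics/a4.png

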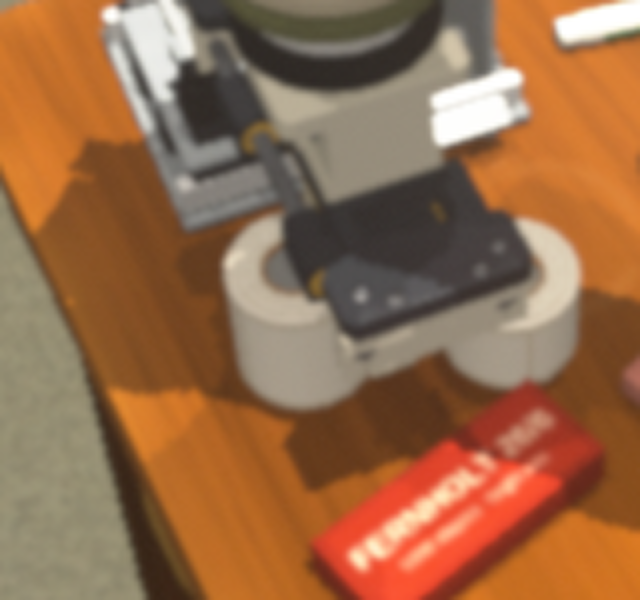

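The roll slipped in the pads and stands upright again at crop (300,310), so it tilted too little. I'll raise the hand and locate the roll by code.

play_rows --hand '[0.045,0.045,0.05,0.06,0.07,0.072,0.072,0.072,0.072,0.072]' --pt "0 0 -0.005" --pt "0 0 -0.015" --pt "0 0 -0.04" --pt "0 0 -0.075" --pt "0 0 -0.11" --pt "0 0.01 -0.13" --pt "0 0.03 -0.15" --pt "0 0.055 -0.15" --pt "0 0.08 -0.15" --pt "0 0.085 -0.15" --turn '[0,0,0,0,0,0,0,0,0,0]' --force 10

```text
time_s: 17.35
eef_pos: [0.5019, 0.283, 0.1612]
ee_rot: [0.001, 0.734, 0.679, 0.002]
ft_force: [-0.0, -0.4, 1.0]
finger_gap: 0.779
grasp_force: 0.0
```

```bash
cat > roll.py <<'E'
from h import *
from scipy.optimize import minimize
im,K,T=cam('scene'); cv2.imwrite('pics/r.png',im)
print('seed',ray(K,T,(262.5,286),.057))
hsv=cv2.cvtColor(im,cv2.COLOR_BGR2HSV); m=(hsv[...,1]<90)
a=np.linspace(0,2*np.pi,40)
def fit(p,H):
    x0=p
    def cost(p):
        c=np.c_[p[0]+.028*np.cos(a),p[1]+.028*np.sin(a)]
        P=np.vstack([proj(K,T,np.c_[c,c[:,:1]*0+z]) for z in(0,H)])
        k=np.zeros(m.shape,np.uint8);cv2.fillConvexPoly(k,cv2.convexHull((P*16).astype(np.int32)),1,shift=4)
        g=cv2.dilate(k,np.ones((9,9)))>0
        return np.mean(m[g]!=(k[g]>0))
    best=min(((cost((x,y)),x,y) for x in np.arange(x0[0]-.016,x0[0]+.017,.001) for y in np.arange(x0[1]-.016,x0[1]+.017,.001)))
    return best
print('r57',fit(ray(K,T,(262.5,286),.057)[:2],.057))
print('r40',fit((.385,.237),.040))
E
python3 roll.py; python3 -c "
from h import *
go((.4,.3,.1),Y)"
```

```text
seed [0.41637931 0.31643325 0.057     ]
r57 (np.float64(0.03818413237165889), np.float64(0.4163793114235542), np.float64(0.3144332454509957))
r40 (np.float64(0.027888446215139442), np.float64(0.384), np.float64(0.237))
t 17.4 pos [0.501  0.2828 0.1606] shift [ 0.0092 -0.1021  0.0604] turn -0.00263995463912714 F [ 1.  -0.1 -0.3] gap 0.0719 grip 0.0
```

play_rows --hand '[0.072,0.072,0.072,0.072,0.072,0.072,0.072,0.072,0.072,0.072]' --pt "0.003 -0.01 0" --pt "0.009 -0.03 0" --pt "0.016 -0.055 0" --pt "0.022 -0.075 0.005" --pt "0.0249 -0.0851 0.02" --pt "0.0249 -0.0851 0.045" --pt "0.0249 -0.0851 0.07" --pt "0.0249 -0.0851 0.075" --pt "0.0249 -0.0851 0.075" --pt "0.0249 -0.0851 0.075" --turn '[-0.002,-0.002,-0.002,-0.002,-0.002,-0.002,-0.002,-0.002,-0.002,-0.002]'

```text
time_s: 18.4
eef_pos: [0.4161, 0.3148, 0.0855]
ee_rot: [-0.0, 0.733, 0.68, 0.0]
ft_force: [0.1, -0.1, -0.4]
finger_gap: 0.773
grasp_force: 0.0
```

```bash
python3 -c "
from h import *
go((.4164,.3145,.033),Y)"
```

```text
t 18.4 pos [0.4161 0.3148 0.0855] shift [-0.0003  0.0003  0.0525] turn 0.0011239180345223865 F [ 0.1 -0.1 -0.4] gap 0.0719 grip 0.0
```

play_rows --hand '[0.072,0.072,0.072,0.072,0.072,0.072,0.065,0.058,0.05,0.045]' --pt "0 0 0.008" --pt "0 0 0.022" --pt "0 0 0.036" --pt "0 0 0.047" --pt "0 0 0.0525" --pt "0 0 0.0525" --pt "0 0 0.0525" --pt "0 0 0.0525" --pt "0 0 0.0525" --pt "0 0 0.0525" --turn '[0,0,0,0,0,0,0,0,0,0]' --force 10

```text
time_s: 19.4
eef_pos: [0.4165, 0.3149, 0.0326]
ee_rot: [-0.0, 0.733, 0.68, 0.0]
ft_force: [-0.4, -0.1, 4.3]
finger_gap: 0.602
grasp_force: 10.0
```

play_rows --hand '[0.045,0.045,0.045,0.045,0.045,0.045,0.045,0.045,0.045,0.045]' --pt "0 0 0" --pt "0 0 0" --pt "0 0 -0.005" --pt "0 0 -0.02" --pt "0 0 -0.045" --pt "0 0 -0.075" --pt "0 0 -0.1" --pt "0 0 -0.12" --pt "0 0 -0.127" --pt "0 0 -0.127" --turn '[0,0,0,0,0,0,0,0,0,0]'

```text
time_s: 20.4
eef_pos: [0.4166, 0.3151, 0.1598]
ee_rot: [-0.0, 0.733, 0.68, 0.001]
ft_force: [-0.1, 0.0, -2.4]
finger_gap: 0.6
grasp_force: 10.0
```

```bash
python3 - <<'E'
from h import *
go(W(-5,-46,125),Y)
E
```

```text
t 20.4 pos [0.4166 0.3151 0.1598] shift [-0.1019  0.137   0.0348] turn 0.001266819282094378 F [-0.1  0.  -2.4] gap 0.0558 grip 9.999941736459732
```

play_rows --hand '[0.045,0.045,0.045,0.045,0.045,0.045,0.045,0.045,0.045,0.045]' --pt "-0.006 0.008 0" --pt "-0.02 0.027 0" --pt "-0.038 0.051 0" --pt "-0.057 0.077 0.002" --pt "-0.075 0.101 0.008" --pt "-0.09 0.121 0.016" --pt "-0.099 0.133 0.025" --pt "-0.1019 0.137 0.033" --pt "-0.1019 0.137 0.037" --pt "-0.1019 0.137 0.0385" --turn '[0,0,0,0,0,0,0,0,0,0]'

```text
time_s: 21.4
eef_pos: [0.5444, 0.203, 0.1195]
ee_rot: [-0.001, 0.733, 0.68, -0.001]
ft_force: [-0.5, 0.0, -1.2]
finger_gap: 0.604
grasp_force: 10.0
```

play_rows --hand '[0.045,0.045,0.045,0.045,0.045,0.045,0.045,0.045,0.045,0.045]' --pt "0 0 0" --pt "0 0 0.004" --pt "0.003 0 0.007" --pt "0.007 0 0.01" --pt "0.01 0 0.0135" --pt "0.0125 0 0.017" --pt "0.0145 0 0.02" --pt "0.0165 0 0.0235" --pt "0.018 0 0.027" --pt "0.019 0 0.029" --turn '[0,0,0,0,0,0,0,0,0,0]'

```text
time_s: 22.4
eef_pos: [0.5468, 0.2217, 0.0911]
ee_rot: [0.0, 0.733, 0.68, -0.0]
ft_force: [0.3, 0.7, 1.3]
finger_gap: 0.598
grasp_force: 10.0
```

```bash
cat > tilt.py <<'E'
# fit tilt th, offset along axis and sideways of the held roll (axis in stand y-z plane) to its scene silhouette
from h import *
import sys
def tilt(ths,offs=np.arange(-.03,.031,.003),side=(-.012,-.006,0,.006,.012)):
    s,_=st(); g=np.array(s['eef_pos'])+[0,0,.019]
    im,K,T=cam('scene'); n='pics/t%d.png'%(s['time_s']*100); cv2.imwrite(n,im)
    hsv=cv2.cvtColor(im,cv2.COLOR_BGR2HSV).astype(int)
    a=np.linspace(0,2*np.pi,40); Rz=R.from_euler('z',Y).as_matrix(); out=[]
    e=cv2.distanceTransform((cv2.Canny(cv2.cvtColor(im,cv2.COLOR_BGR2GRAY),40,90)==0).astype(np.uint8),2,3)
    for th in ths:
      ax=np.array([0,-np.sin(np.radians(th)),-np.cos(np.radians(th))]); u=np.array([0,np.cos(np.radians(th)),-np.sin(np.radians(th))])
      for o in offs:
        for d in side:
          P=np.vstack([(g+Rz@(ax*(o+k*.0285)+u*d))+(np.outer(np.cos(a),Rz[:,0])+np.outer(np.sin(a),Rz@u))*.028 for k in(-1,1)])
          h=cv2.convexHull(proj(K,T,P).astype(np.float32))[:,0]
          q=np.vstack([np.linspace(h[i],h[(i+1)%len(h)],8) for i in range(len(h))]).astype(int)
          out.append((np.minimum(e[q[:,1],q[:,0]],6).mean(),th,round(o,3),d))
    for r in sorted(out)[:4]: print(r)
if __name__=='__main__':
    tilt(range(int(sys.argv[1]),int(sys.argv[2]),5))
    go((0,0,0),Y)
E
python3 tilt.py -90 95; python3 -c "
import cv2,glob
f=sorted(glob.glob('pics/t2*.png'))[-1]
cv2.imwrite('pics/a5.png',cv2.resize(cv2.imread(f)[130:290,190:390],(800,600),interpolation=2))"
```

```text
(np.float32(0.7666555), 50, np.float64(0.018), 0.012)
(np.float32(0.82356954), 45, np.float64(0.021), 0.012)
(np.float32(0.83427596), 45, np.float64(0.018), 0.012)
(np.float32(1.1079006), 40, np.float64(0.021), 0.012)
t 22.45 pos [0.5468 0.2217 0.091 ] shift [-0.262  -0.5286  0.0912] turn 0.0008854924892034433 F [0.4 2.1 0.7] gap 0.0557 grip 9.99981164932251
```

View pics/a5.png

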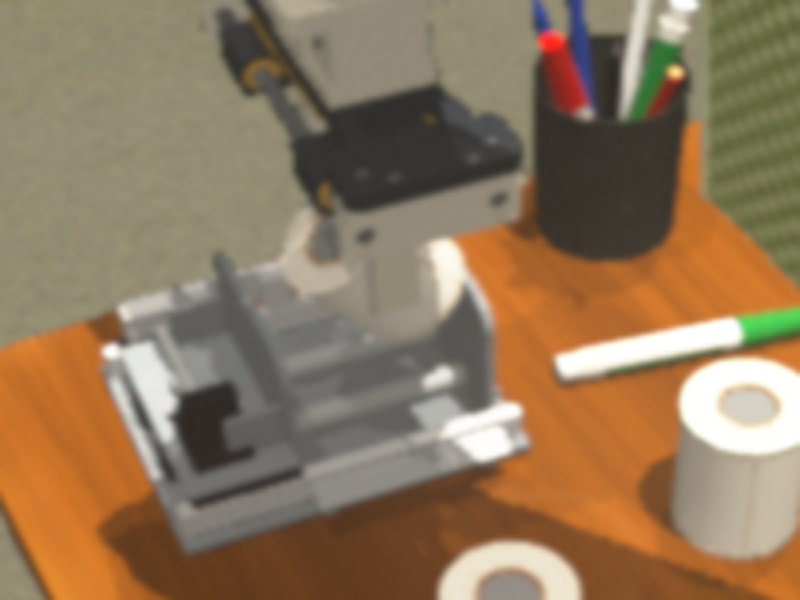

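The roll is tilted about 48°, held fully, with its foot leaning on the fixed plate at (445,260) and its top end at (315,250). The method works, so I'll continue the arc.

play_rows --hand '[0.045,0.045,0.045,0.045,0.045,0.045,0.045,0.045,0.045,0.045]' --pt "0.001 0 0.003" --pt "0.002 0 0.0065" --pt "0.003 0 0.01" --pt "0.0043 0 0.014" --pt "0.0055 0 0.018" --pt "0.0068 0 0.022" --pt "0.0075 0 0.0255" --pt "0.0072 0 0.029" --pt "0.0066 0 0.033" --pt "0.006 0 0.036" --turn '[0,0,0,0,0,0,0,0,0,0]'

```text
time_s: 23.45
eef_pos: [0.5474, 0.2279, 0.0555]
ee_rot: [-0.0, 0.733, 0.68, 0.0]
ft_force: [-0.4, 3.1, 10.0]
finger_gap: 0.599
grasp_force: 10.0
```

```bash
python3 tilt.py 30 130
```

```text
(np.float32(0.7205744), 45, np.float64(0.021), 0.012)
(np.float32(0.86005217), 40, np.float64(0.024), 0.012)
(np.float32(0.86148655), 50, np.float64(0.021), 0.012)
(np.float32(0.87713635), 45, np.float64(0.024), 0.012)
t 23.5 pos [0.5476 0.2279 0.0554] shift [-0.2683 -0.529   0.0551] turn 0.0008157149903098571 F [ 0.5 -0.6  2.9] gap 0.0556 grip 9.99674767255783
```

play_rows --hand '[0.045,0.045,0.045,0.045,0.045,0.045,0.045,0.045,0.045,0.045]' --pt "0.002 0 -0.004" --pt "0.003 0 -0.012" --pt "0.003 0 -0.027" --pt "0.003 0 -0.047" --pt "0.003 0 -0.067" --pt "0.003 0 -0.087" --pt "0.003 0 -0.103" --pt "0.003 0 -0.11" --pt "0.003 0 -0.11" --pt "0.003 0 -0.11" --turn '[0,0,0,0,0,0,0,0,0,0]' --force 12

```text
time_s: 24.5
eef_pos: [0.5472, 0.2308, 0.1656]
ee_rot: [-0.0, 0.733, 0.68, -0.0]
ft_force: [0.3, 0.1, -1.4]
finger_gap: 0.6
grasp_force: 12.0
```

```bash
python3 tilt.py 20 120; python3 -c "
from h import *
go((.42,.325,.08),Y)"
```

```text
(np.float32(0.8876299), 60, np.float64(0.015), 0.012)
(np.float32(0.932343), 55, np.float64(0.018), 0.012)
(np.float32(0.9739207), 55, np.float64(0.015), 0.006)
(np.float32(1.0539253), 65, np.float64(0.015), 0.012)
t 24.55 pos [0.5471 0.2307 0.1651] shift [-0.2708 -0.5282  0.1657] turn 0.0010664766249841584 F [ 0.4  0.3 -2.4] gap 0.0562 grip 11.99685350060463
t 24.55 pos [0.5471 0.2307 0.1651] shift [ 0.0846 -0.1337  0.0852] turn 0.0010664766249841584 F [ 0.4  0.3 -2.4] gap 0.0562 grip 11.99685350060463
```

play_rows --hand '[0.045,0.045,0.045,0.045,0.045,0.045,0.045,0.045,0.045,0.045]' --pt "0.005 -0.008 0" --pt "0.015 -0.025 0" --pt "0.03 -0.048 0" --pt "0.046 -0.073 0" --pt "0.062 -0.098 0.005" --pt "0.075 -0.118 0.02" --pt "0.082 -0.13 0.045" --pt "0.0846 -0.1337 0.07" --pt "0.0846 -0.1337 0.09" --pt "0.0846 -0.1337 0.1" --turn '[0,0,0,0,0,0,0,0,0,0]'

```text
time_s: 25.55
eef_pos: [0.4191, 0.3249, 0.0637]
ee_rot: [-0.0, 0.733, 0.68, -0.002]
ft_force: [-0.9, 1.7, -1.2]
finger_gap: 0.597
grasp_force: 12.0
```

play_rows --hand '[0.045,0.045,0.045,0.045,0.045,0.045,0.045,0.045,0.045,0.045]' --pt "0 0 0.008" --pt "0 0 0.018" --pt "0 0 0.028" --pt "0 0 0.034" --pt "0 0 0.039" --pt "0 0 0.044" --pt "0 0 0.048" --pt "0 0 0.052" --pt "0 0 0.0555" --pt "0 0 0.0555" --turn '[0,0,0,0,0,0,0,0,0,0]' --force 8

```text
time_s: 26.55
eef_pos: [0.4213, 0.327, 0.0106]
ee_rot: [-0.0, 0.733, 0.68, 0.002]
ft_force: [-0.4, 3.4, 4.0]
finger_gap: 0.6
grasp_force: 8.0
```

```bash
python3 tilt.py 0 120
```

```text
(np.float32(1.1638725), 90, np.float64(0.021), -0.012)
(np.float32(1.2754583), 25, np.float64(0.006), 0)
(np.float32(1.281897), 85, np.float64(0.018), -0.012)
(np.float32(1.2966561), 20, np.float64(0.006), 0)
t 26.6 pos [0.4213 0.3267 0.0106] shift [-0.3571 -0.3959  0.0091] turn 0.0015577247766382918 F [-0.2  2.5  3.5] gap 0.0557 grip 7.999369204044342
```

play_rows --hand '[0.057,0.06,0.064,0.068,0.072,0.072,0.072,0.072,0.072,0.072]' --pt "0 0 0" --pt "0 0 0" --pt "0 0 0" --pt "0 0 0" --pt "0 0 0" --pt "0 0 -0.01" --pt "0 0 -0.035" --pt "0 0 -0.07" --pt "0 0 -0.105" --pt "0 0 -0.12" --turn '[0,0,0,0,0,0,0,0,0,0]'

```text
time_s: 27.6
eef_pos: [0.4212, 0.3255, 0.1335]
ee_rot: [-0.0, 0.733, 0.68, 0.002]
ft_force: [0.7, 0.5, -0.4]
finger_gap: 0.773
grasp_force: 0.0
```

```bash
cat > lie.py <<'E'
from h import *
im,K,T=cam('scene'); cv2.imwrite('pics/lie.png',im); cv2.imwrite('pics/lie_c.png',cv2.resize(im[220:370,190:350],(640,600),interpolation=2))
hsv=cv2.cvtColor(im,cv2.COLOR_BGR2HSV); m=hsv[...,1]<100
a=np.linspace(0,2*np.pi,40); out=[]
def cost(x,y,yw,up):
    if up: P=np.vstack([np.c_[x+.028*np.cos(a),y+.028*np.sin(a),a*0+z] for z in(0,.057)])
    else:
        A=np.array([-np.sin(yw),np.cos(yw),0]);B=np.array([np.cos(yw),np.sin(yw),0])
        P=np.vstack([np.array([x,y,.028])+A*k*.0285+.028*(np.outer(np.cos(a),B)+np.outer(np.sin(a),[0,0,1])) for k in(-1,1)])
    k=np.zeros(m.shape,np.uint8);cv2.fillConvexPoly(k,cv2.convexHull((proj(K,T,P)*16).astype(np.int32)),1,shift=4)
    g=cv2.dilate(k,np.ones((9,9)))>0
    return np.mean(m[g]!=(k[g]>0))
for x in np.arange(.395,.45,.003):
    for y in np.arange(.28,.345,.003):
        out.append((cost(x,y,0,1),x,y,'up'))
        for yw in np.arange(-.3,.2,.05): out.append((cost(x,y,yw,0),x,y,yw))
for r in sorted(out,key=lambda r:r[0])[:4]+sorted([r for r in out if r[3]=='up'],key=lambda r:r[0])[:1]: print([float(v) if v!='up' else v for v in r])
go((.42,.30,.02),Y)
E
python3 lie.py
```

```text
[0.027348919276576972, 0.42200000000000004, 0.3400000000000001, -0.050000000000000044]
[0.03175313059033989, 0.42200000000000004, 0.3400000000000001, -0.10000000000000003]
[0.04304029304029304, 0.42200000000000004, 0.3400000000000001, -0.15000000000000002]
[0.05304010349288486, 0.42200000000000004, 0.3400000000000001, -5.551115123125783e-17]
[0.20689655172413793, 0.41600000000000004, 0.3400000000000001, 'up']
t 27.65 pos [0.4217 0.3259 0.1345] shift [-2.640e-02 -1.000e-04  1.144e-01] turn 0.0005695455264613791 F [0.3 0.5 0.4] gap 0.072 grip 0.0
```

View pics/lie_c.png

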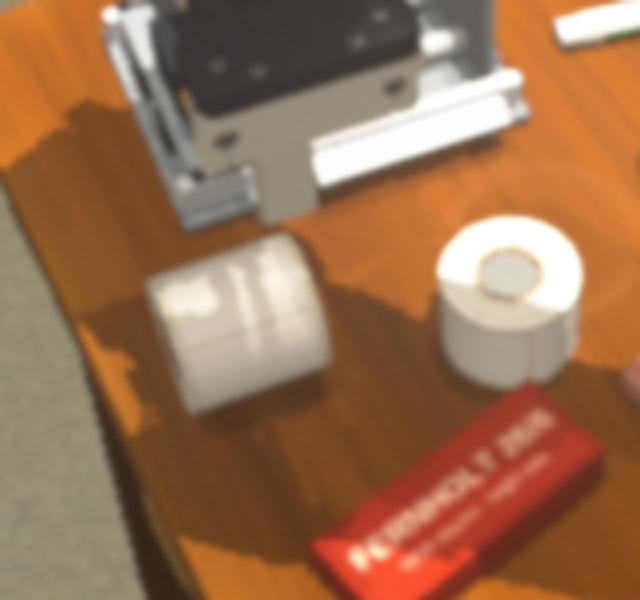

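The roll now lies flat on the desk, level and along the stand's y, at crop (240,325). I'll refine its position (no more pictures).

```bash
sed -i 's/np.arange(.395,.45,.003)/np.arange(.412,.432,.001)/; s/np.arange(.28,.345,.003)/np.arange(.33,.356,.001)/; s/np.arange(-.3,.2,.05)/np.arange(-.12,.0,.02)/' lie.py; python3 lie.py; python3 -c "
from h import *
go((.422,.340,.014),Y)"
```

```text
[0.020435362061306087, 0.422, 0.339, -0.07999999999999999]
[0.020778072502210435, 0.422, 0.339, -0.059999999999999984]
[0.022321428571428572, 0.422, 0.339, -0.09999999999999999]
[0.024702249669166298, 0.422, 0.34, -0.059999999999999984]
[0.2009966777408638, 0.415, 0.341, 'up']
t 27.7 pos [0.4213 0.3259 0.1328] shift [-0.0263  0.0003  0.1127] turn 0.001018366348171984 F [ 0.6  0.1 -0.3] gap 0.072 grip 0.0
t 27.7 pos [0.4213 0.3259 0.1328] shift [ 0.0137 -0.0007  0.1189] turn 0.001018366348171984 F [ 0.6  0.1 -0.3] gap 0.072 grip 0.0
```

play_rows --hand '[0.072,0.072,0.072,0.072,0.072,0.072,0.072,0.072,0.072,0.072]' --pt "0.004 0 0.005" --pt "0.009 0 0.02" --pt "0.0127 0 0.042" --pt "0.0127 0 0.067" --pt "0.0127 0 0.09" --pt "0.0127 0 0.107" --pt "0.0127 0 0.1155" --pt "0.0127 0 0.1188" --pt "0.0127 0 0.1188" --pt "0.0127 0 0.1188" --turn '[0.001,0.001,0.001,0.001,0.001,0.001,0.001,0.001,0.001,0.001]' --force 15

```text
time_s: 28.7
eef_pos: [0.4217, 0.3379, 0.0116]
ee_rot: [0.0, 0.733, 0.68, 0.0]
ft_force: [0.4, 0.3, -0.6]
finger_gap: 0.772
grasp_force: 0.0
```

play_rows --hand '[0.064,0.058,0.052,0.045,0.045,0.045,0.045,0.045,0.045,0.045]' --pt "0 0 0" --pt "0 0 0" --pt "0 0 0" --pt "0 0 0" --pt "0 0 0" --pt "0 0 0" --pt "0 0 -0.004" --pt "0 0 -0.015" --pt "0 0 -0.035" --pt "0 0 -0.06" --turn '[0,0,0,0,0,0,0,0,0,0]'

```text
time_s: 29.7
eef_pos: [0.421, 0.3372, 0.0719]
ee_rot: [0.0, 0.734, 0.68, -0.001]
ft_force: [-0.7, -0.3, -1.2]
finger_gap: 0.601
grasp_force: 15.0
```

play_rows --hand '[0.045,0.045,0.045,0.045,0.045,0.045,0.045,0.045,0.045,0.045]' --pt "0 0 -0.025" --pt "0 0 -0.045" --pt "0 0 -0.06" --pt "0 0 -0.07" --pt "0 0 -0.075" --pt "0 0 -0.075" --pt "0 0 -0.075" --pt "0 0 -0.075" --pt "0 0 -0.075" --pt "0 0 -0.075" --turn '[0,0,0,0,0,0,0,0,0,0]'

```text
time_s: 30.7
eef_pos: [0.4214, 0.3376, 0.1459]
ee_rot: [0.0, 0.733, 0.68, -0.0]
ft_force: [-0.4, -0.4, -1.9]
finger_gap: 0.598
grasp_force: 15.0
```

```bash
python3 tilt.py 60 120; python3 -c "
from h import *
go(W(0,-35,150),Y)"
```

```text
(np.float32(1.16158), 60, np.float64(0.012), 0)
(np.float32(1.2363936), 60, np.float64(0.027), 0.012)
(np.float32(1.2391436), 65, np.float64(0.012), 0)
(np.float32(1.2629286), 65, np.float64(0.024), 0.012)
t 30.75 pos [0.4215 0.3376 0.146 ] shift [-0.3686 -0.3946  0.1463] turn -0.0002127082169773864 F [ 0.4 -0.3 -0.5] gap 0.0558 grip 14.999685734510422
t 30.75 pos [0.4215 0.3376 0.146 ] shift [-0.1135  0.139  -0.004 ] turn -0.0002127082169773864 F [ 0.4 -0.3 -0.5] gap 0.0558 grip 14.999685734510422
```

play_rows --hand '[0.045,0.045,0.045,0.045,0.045,0.045,0.045,0.045,0.045,0.045]' --pt "-0.006 0.008 0" --pt "-0.02 0.025 0" --pt "-0.038 0.047 0" --pt "-0.058 0.071 0" --pt "-0.077 0.094 0" --pt "-0.094 0.114 0" --pt "-0.107 0.13 0" --pt "-0.113 0.137 0" --pt "-0.115 0.139 0" --pt "-0.115 0.139 0" --turn '[0,0,0,0,0,0,0,0,0,0]'

```text
time_s: 31.75
eef_pos: [0.5511, 0.2126, 0.1462]
ee_rot: [-0.0, 0.733, 0.68, -0.0]
ft_force: [0.4, 0.4, -1.5]
finger_gap: 0.601
grasp_force: 15.0
```

```bash
python3 -c "
from h import *
go(W(0,-36.5,29.4),Y)"
```

```text
t 31.75 pos [0.5511 0.2126 0.1462] shift [-0.0002  0.0004  0.1168] turn -0.000136688606160007 F [ 0.4  0.4 -1.5] gap 0.0559 grip 14.999714344739914
```

play_rows --hand '[0.045,0.045,0.045,0.045,0.045,0.045,0.045,0.045,0.045,0.045]' --pt "0 0 0.006" --pt "0 0 0.018" --pt "0 0 0.034" --pt "0 0 0.05" --pt "0 0 0.065" --pt "0 0 0.079" --pt "0 0 0.091" --pt "0 0 0.1" --pt "0 0 0.106" --pt "0 0 0.109" --turn '[0,0,0,0,0,0,0,0,0,0]'

```text
time_s: 32.75
eef_pos: [0.5513, 0.2125, 0.0368]
ee_rot: [-0.0, 0.733, 0.68, -0.0]
ft_force: [1.4, -0.2, -2.2]
finger_gap: 0.599
grasp_force: 15.0
```

play_rows --hand '[0.045,0.045,0.045,0.045,0.045,0.045,0.045,0.045,0.045,0.045]' --pt "0 0 0.001" --pt "0 0 0.002" --pt "0 0 0.003" --pt "0 0 0.004" --pt "0 0 0.005" --pt "0 0 0.006" --pt "0 0 0.0065" --pt "0 0 0.0065" --pt "0 0 0.0065" --pt "0 0 0.0065" --turn '[0,0,0,0,0,0,0,0,0,0]'

```text
time_s: 33.75
eef_pos: [0.5514, 0.2126, 0.0309]
ee_rot: [0.0, 0.733, 0.68, 0.0]
ft_force: [-0.2, -0.1, -2.0]
finger_gap: 0.597
grasp_force: 15.0
```

```bash
python3 -c "
from h import *
go(W(0,-36.5,29.4),Y)"
```

```text
t 33.75 pos [0.5514 0.2126 0.0309] shift [-0.0002 -0.      0.0015] turn -6.257590539160418e-05 F [-0.2 -0.1 -2. ] gap 0.0555 grip 14.9996879696846
```

play_rows --hand '[0.045,0.045,0.045,0.045,0.045,0.045,0.045,0.045,0.045,0.045]' --pt "0 0 0.0003" --pt "0 0 0.0006" --pt "0 0 0.0009" --pt "0 0 0.0012" --pt "0 0 0.0014" --pt "0 0 0.0016" --pt "0 0 0.0018" --pt "0 0 0.0018" --pt "0 0 0.0018" --pt "0 0 0.0018" --turn '[0,0,0,0,0,0,0,0,0,0]' --force 8

```text
time_s: 34.75
eef_pos: [0.5516, 0.2126, 0.0296]
ee_rot: [0.0, 0.734, 0.68, 0.0]
ft_force: [-1.0, -0.8, 6.9]
finger_gap: 0.602
grasp_force: 8.0
```

```bash
python3 -c "
from h import *
go(W(0,-36.5,29.4),Y)
im,K,T=cam('scene')"
```

```text
t 34.75 pos [0.5516 0.2126 0.0296] shift [-0.0002 -0.0002  0.0002] turn -0.00025455019696485337 F [-1.  -0.8  6.9] gap 0.056 grip 7.999758571386337
```

play_rows --hand '[0.057,0.058,0.06,0.063,0.066,0.066,0.066,0.066,0.066,0.066]' --pt "0 0 0" --pt "0 0 0" --pt "0 0 0" --pt "0 0 0" --pt "0 0 0" --pt "0 0 -0.003" --pt "0 0 -0.012" --pt "0 0 -0.03" --pt "0 0 -0.06" --pt "0 0 -0.09" --turn '[0,0,0,0,0,0,0,0,0,0]'

```text
time_s: 35.8
eef_pos: [0.5511, 0.2123, 0.1204]
ee_rot: [-0.0, 0.734, 0.68, -0.0]
ft_force: [-0.5, 0.2, 0.1]
finger_gap: 0.707
grasp_force: 0.0
```

play_rows --hand '[0.066,0.062,0.058,0.054,0.05,0.05,0.05,0.05,0.05,0.05]' --pt "0 0 -0.02" --pt "0.005 -0.002 -0.03" --pt "0.016 -0.006 -0.03" --pt "0.032 -0.012 -0.03" --pt "0.05 -0.018 -0.03" --pt "0.068 -0.024 -0.03" --pt "0.081 -0.028 -0.03" --pt "0.087 -0.0305 -0.03" --pt "0.089 -0.0308 -0.03" --pt "0.089 -0.0308 -0.03" --turn '[0,0,0,0,0,0,0,0,0,0]'

```text
time_s: 36.8
eef_pos: [0.5274, 0.3034, 0.1487]
ee_rot: [0.0, 0.734, 0.68, -0.0]
ft_force: [0.1, -1.0, -1.0]
finger_gap: 0.537
grasp_force: 0.0
```

```bash
cat > seat.py <<'E'
from h import *
im,K,T=cam('scene'); cv2.imwrite('pics/seat%d.png'%(st()[0]['time_s']*10),im)
g=cv2.cvtColor(im,cv2.COLOR_BGR2GRAY); hsv=cv2.cvtColor(im,cv2.COLOR_BGR2HSV)
# brightness at model points of roll's top line & lock grip darkness centroid
for y in range(-72,0,4): print(y,[int(g[int(v),int(u)]) for u,v in proj(K,T,[W(0,y,73.8),W(-20,y,65.4),W(-28,y,45.8)])],end=' ')
print()
d=(hsv[...,2]<60)
c=proj(K,T,W(-30.5,52.5,57))[0].astype(int); w=d[c[1]-14:c[1]+15,c[0]-14:c[0]+15]
ys,xs=np.nonzero(w); print('dark centroid',xs.mean()+c[0]-14,ys.mean()+c[1]-14,len(xs),'model',c, 'px per 10mm y',proj(K,T,W(-30.5,62.5,57))[0]-proj(K,T,W(-30.5,52.5,57))[0])
go(W(-30.5,52.5,42),Y)
E
python3 seat.py
```

```text
-72 [162, 108, 98] -68 [105, 112, 104] -64 [196, 240, 159] -60 [255, 254, 203] -56 [255, 255, 204] -52 [255, 254, 211] -48 [255, 255, 206] -44 [255, 255, 199] -40 [255, 254, 208] -36 [255, 255, 203] -32 [255, 254, 195] -28 [255, 254, 204] -24 [255, 255, 198] -20 [255, 254, 190] -16 [255, 254, 204] -12 [255, 254, 194] -8 [253, 248, 165] -4 [148, 142, 138] 
dark centroid 240.46428571428572 242.67261904761904 168 model [242 237] px per 10mm y [-5.60083831  1.74079467]
t 36.85 pos [0.5275 0.3029 0.1489] shift [6.000e-04 1.000e-04 1.069e-01] turn -0.000810920446597585 F [-0.3  0.4 -0.3] gap 0.0502 grip 0.0
```

The roll lies level on the rollers from y of about -65 to -7.5 mm. Now I'll take the lock and bring the guide in.

play_rows --hand '[0.05,0.05,0.05,0.05,0.05,0.05,0.05,0.05,0.05,0.05]' --pt "0 0 0.006" --pt "0 0 0.018" --pt "0 0 0.034" --pt "0 0 0.05" --pt "0 0 0.066" --pt "0 0 0.082" --pt "0 0 0.095" --pt "0 0 0.103" --pt "0 0 0.107" --pt "0 0 0.107" --turn '[0,0,0,0,0,0,0,0,0,0]'

```text
time_s: 37.85
eef_pos: [0.5274, 0.3034, 0.0416]
ee_rot: [0.0, 0.734, 0.68, -0.0]
ft_force: [0.0, 0.1, 0.2]
finger_gap: 0.536
grasp_force: 0.0
```

play_rows --hand '[0.04,0.03,0.02,0.01,0.005,0.005,0.005,0.005,0.005,0.005]' --pt "0 0 0" --pt "0 0 0" --pt "0 0 0" --pt "0 0 0" --pt "0 0 0" --pt "0 0 0" --pt "0 0 0" --pt "0 0 0" --pt "0 0 0" --pt "0 0 0" --turn '[0,0,0,0,0,0,0,0,0,0]' --force 20

```text
time_s: 38.85
eef_pos: [0.5276, 0.3037, 0.0422]
ee_rot: [0.0, 0.733, 0.68, 0.0]
ft_force: [0.2, 0.1, 2.7]
finger_gap: 0.125
grasp_force: 20.0
```

```bash
python3 -c "
from h import *
go(W(-30.5,22.4,42),Y)"
```

```text
t 38.85 pos [0.5276 0.3037 0.0422] shift [-0.0304  0.0001  0.0002] turn -0.00011057840140260566 F [0.2 0.1 2.7] gap 0.0116 grip 20.000389516353607
```

play_rows --hand '[0.005,0.005,0.005,0.005,0.005,0.005,0.005,0.005,0.005,0.005]' --pt "-0.003 0 0" --pt "-0.008 0 0" --pt "-0.013 0 0" --pt "-0.018 0 0" --pt "-0.022 0 0" --pt "-0.025 0 0" --pt "-0.027 0 0" --pt "-0.0285 0 0" --pt "-0.0292 0 0" --pt "-0.0292 0 0" --turn '[0,0,0,0,0,0,0,0,0,0]'

```text
time_s: 39.85
eef_pos: [0.5253, 0.2745, 0.0422]
ee_rot: [0.0, 0.733, 0.68, 0.0]
ft_force: [-0.7, 2.4, 5.1]
finger_gap: 0.129
grasp_force: 20.0
```

play_rows --hand '[0.005,0.005,0.005,0.005,0.005,0.005,0.005,0.005,0.005,0.005]' --pt "0 0.001 0" --pt "0 0.0025 0" --pt "0 0.004 0" --pt "0 0.0055 0" --pt "0 0.007 0" --pt "0 0.008 0" --pt "0 0.009 0" --pt "0 0.0095 0" --pt "0 0.0095 0" --pt "0 0.0095 0" --turn '[0,0,0,0,0,0,0,0,0,0]'

```text
time_s: 40.85
eef_pos: [0.534, 0.2739, 0.0422]
ee_rot: [-0.0, 0.733, 0.68, -0.0]
ft_force: [-2.7, 2.7, 7.7]
finger_gap: 0.125
grasp_force: 20.0
```

```bash
python3 -c "
from h import *
go(W(-18,22.4,42),Y)"
```

```text
t 40.85 pos [0.534  0.2739 0.0422] shift [-0.0011  0.004   0.0002] turn 0.00020959572594358988 F [-2.7  2.7  7.7] gap 0.0116 grip 20.00244051218033
```

play_rows --hand '[0.005,0.005,0.005,0.005,0.005,0.005,0.005,0.005,0.005,0.005]' --pt "0 0.001 0" --pt "0 0.002 0" --pt "0 0.003 0" --pt "0 0.004 0" --pt "0 0.005 0" --pt "0 0.0055 0" --pt "0 0.006 0" --pt "0 0.006 0" --pt "0 0.006 0" --pt "0 0.006 0" --turn '[0,0,0,0,0,0,0,0,0,0]'

```text
time_s: 41.85
eef_pos: [0.5384, 0.2735, 0.0422]
ee_rot: [-0.001, 0.733, 0.68, -0.001]
ft_force: [-6.0, 3.3, 12.4]
finger_gap: 0.129
grasp_force: 20.0
```

```bash
python3 -c "
from h import *
go(W(-18,22.4,42),Y)"
```

```text
t 41.85 pos [0.5384 0.2735 0.0422] shift [-0.0011 -0.0005  0.0002] turn 0.0006975187540199101 F [-6.   3.3 12.4] gap 0.012 grip 20.006572008132935
```

play_rows --hand '[0.005,0.005,0.005,0.005,0.005,0.005,0.005,0.005,0.005,0.005]' --pt "0 0.0005 0" --pt "0 0.001 0" --pt "0 0.0015 0" --pt "0 0.002 0" --pt "0 0.002 0" --pt "0 0.002 0" --pt "0 0.002 0" --pt "0 0.002 0" --pt "0 0.002 0" --pt "0 0.002 0" --turn '[0,0,0,0,0,0,0,0,0,0]'

```text
time_s: 42.85
eef_pos: [0.5385, 0.2735, 0.0422]
ee_rot: [-0.002, 0.733, 0.68, -0.003]
ft_force: [-11.6, 2.7, 17.7]
finger_gap: 0.125
grasp_force: 20.0
```

```bash
python3 -c "
from h import *
go(W(-18,22.4,42),Y)"
```

```text
t 42.85 pos [0.5385 0.2735 0.0422] shift [-0.0011 -0.0006  0.0002] turn 0.0012257679526306298 F [-11.6   2.7  17.7] gap 0.0116 grip 20.013545751571655
```

play_rows --hand '[0.005,0.02,0.035,0.05,0.05,0.05,0.05,0.05,0.05,0.05]' --pt "0 -0.001 0" --pt "0 -0.002 0" --pt "0 -0.002 0" --pt "0 -0.002 0" --pt "0 -0.002 -0.003" --pt "0 -0.002 -0.012" --pt "0 -0.002 -0.03" --pt "0 -0.002 -0.06" --pt "0 -0.002 -0.095" --pt "0 -0.002 -0.13" --turn '[0,0,0,0,0,0,0,0,0,0]'

```text
time_s: 43.85
eef_pos: [0.5406, 0.273, 0.1738]
ee_rot: [0.0, 0.734, 0.68, -0.0]
ft_force: [1.2, 0.3, 0.9]
finger_gap: 0.54
grasp_force: 0.0
```

play_rows --hand '[0.05,0.05,0.05,0.05,0.05,0.05,0.05,0.05,0.05,0.05]' --pt "0 0 -0.03" --pt "0.01 -0.005 -0.05" --pt "0.03 -0.01 -0.07" --pt "0.06 -0.015 -0.09" --pt "0.1 -0.02 -0.1" --pt "0.14 -0.025 -0.1" --pt "0.18 -0.03 -0.1" --pt "0.21 -0.03 -0.1" --pt "0.22 -0.03 -0.1" --pt "0.22 -0.03 -0.1" --turn '[0,0,0,0,0,0,0,0,0,0]'

```text
time_s: 44.85
eef_pos: [0.527, 0.4957, 0.2718]
ee_rot: [0.0, 0.733, 0.68, -0.0]
ft_force: [-0.7, -0.5, 0.4]
finger_gap: 0.54
grasp_force: 0.0
```

```bash
cat > fin.py <<'E'
from h import *
a=np.load('pics/top.npz'); old=cv2.imread('pics/top0.png')
im,K,T=cam('top'); cv2.imwrite('pics/fin_top.png',im); g=cv2.cvtColor(im,cv2.COLOR_BGR2GRAY)
sc,Ks,Ts=cam('scene'); cv2.imwrite('pics/fin_scene.png',sc)
for nm,I,k,t in(('top',im,K,T),('scene',sc,Ks,Ts)):
    G=cv2.cvtColor(I,cv2.COLOR_BGR2GRAY); ys=np.arange(-76,30,2)
    print(nm,[(int(y),*[int(G[int(v),int(u)]) for u,v in proj(k,t,[W(0,y,73.8),W(0,y,84)])]) for y in ys])
    # dark lock grip top (z 66) centroid -> stand frame
    V=I.max(2); c=proj(k,t,W(-18,23.5,66))[0].astype(int); w=V[c[1]-12:c[1]+13,c[0]-12:c[0]+13]<70
    yy,xx=np.nonzero(w); 
    if len(xx): print(nm,'dark px',len(xx),'mean',xx.mean()+c[0]-12,yy.mean()+c[1]-12,'model grip home',proj(k,t,[W(-18,23.5,60),W(-26,23.5,60)]).round(1).tolist())
for n,(x0,x1,y0,y1) in dict(r40=(270,320,250,300),r74=(345,390,238,285),marker=(345,425,195,222),box=(228,298,292,336),eraser=(308,330,296,330)).items():
    print(n,np.abs(im[y0:y1,x0:x1].astype(int)-old[y0:y1,x0:x1]).mean().round(1))
E
python3 fin.py
```

```text
top [(-76, 94, 88), (-74, 73, 78), (-72, 123, 130), (-70, 179, 180), (-68, 185, 182), (-66, 205, 208), (-64, 237, 237), (-62, 242, 242), (-60, 243, 243), (-58, 243, 243), (-56, 243, 244), (-54, 243, 243), (-52, 243, 243), (-50, 243, 243), (-48, 243, 243), (-46, 243, 243), (-44, 243, 243), (-42, 243, 243), (-40, 244, 243), (-38, 243, 243), (-36, 243, 243), (-34, 243, 243), (-32, 243, 243), (-30, 244, 243), (-28, 243, 243), (-26, 243, 243), (-24, 243, 243), (-22, 243, 243), (-20, 243, 243), (-18, 243, 243), (-16, 243, 243), (-14, 243, 243), (-12, 242, 241), (-10, 235, 234), (-8, 198, 199), (-6, 191, 196), (-4, 196, 186), (-2, 180, 179), (0, 182, 183), (2, 196, 198), (4, 202, 204), (6, 203, 203), (8, 202, 203), (10, 201, 192), (12, 169, 168), (14, 182, 189), (16, 184, 211), (18, 197, 224), (20, 219, 217), (22, 214, 204), (24, 166, 192), (26, 173, 173), (28, 194, 204)]
top dark px 248 mean 273.4233870967742 187.8548387096774 model grip home [[273.3, 186.3], [272.9, 190.8]]
scene [(-76, 201, 141), (-74, 197, 163), (-72, 165, 191), (-70, 115, 207), (-68, 139, 165), (-66, 207, 124), (-64, 2
[... 213 characters left out ...]
 (-38, 255, 206), (-36, 255, 239), (-34, 255, 227), (-32, 255, 216), (-30, 255, 200), (-28, 255, 236), (-26, 255, 222), (-24, 255, 205), (-22, 255, 239), (-20, 255, 228), (-18, 255, 212), (-16, 255, 232), (-14, 255, 219), (-12, 252, 201), (-10, 240, 231), (-8, 213, 219), (-6, 138, 206), (-4, 97, 147), (-2, 96, 108), (0, 96, 97), (2, 95, 95), (4, 94, 96), (6, 94, 96), (8, 99, 100), (10, 105, 114), (12, 112, 118), (14, 118, 120), (16, 117, 118), (18, 116, 118), (20, 117, 120), (22, 116, 117), (24, 116, 117), (26, 120, 118), (28, 132, 115)]
scene dark px 92 mean 255.14130434782606 232.47826086956522 model grip home [[256.2, 227.0], [257.7, 230.0]]
r40 5.4
r74 0.5
marker 0.6
box 31.9
eraser 16.7
```

```bash
python3 - <<'E'
from h import *
P=np.load('pics/top.npz')
for f,y in(('top0',6.5),('fin_top',23.5)):
    I=cv2.imread(f'pics/{f}.png'); V=I.max(2); m=proj(P['K'],P['T'],W(-18,y,66))[0]; c=m.astype(int); w=V[c[1]-12:c[1]+13,c[0]-12:c[0]+13]<70
    yy,xx=np.nonzero(w); print(f,len(xx),xx.mean()+c[0]-12-m[0],yy.mean()+c[1]-12-m[1])
    h=cv2.cvtColor(I,cv2.COLOR_BGR2HSV)[285:340,225:335].astype(int)
    for n,k in(('red',((h[...,0]<4)|(h[...,0]>172))&(h[...,1]>170)),('pink',((h[...,0]<8)|(h[...,0]>172))&(h[...,1]<150)&(h[...,1]>60))):
        yy,xx=np.nonzero(k); print(n,len(xx),xx.mean(),yy.mean())
E
```

```text
top0 233 0.4268067779075295 2.4717363945621855
red 303 27.57095709570957 34.41914191419142
pink 420 74.51666666666667 28.654761904761905
fin_top 248 0.5040919991047303 2.303791563088623
red 642 37.3816199376947 30.46728971962617
pink 493 70.29006085192698 28.49087221095335
```

```bash
python3 -c "
from cell import workorder
print(workorder.close_job())"
```

```text
the job is handed in; nothing more can be done
None
```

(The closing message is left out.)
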